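Shut the lead castle round the sample pot

TASK

The sample pot is in place inside the lead castle: shut the castle's doorway with the loose lead brick that lies in front of it. The brick is too heavy to shove along bodily or to lift, so walk it: push one end and then the other with closed fingers so that it swings forward by turns, thread it between the jambs, and bring both its ends right home against the stops so that it sits square. Lead is soft and the brick must not be rammed into the castle: never press on it or grip it with more than 30 N, and leave the pot and the brown bottle undisturbed.

Things in the scene. Friction and masses are not known exactly. Their poses are not given: they have to be found in the camera images.
- castle: Fixed U of grey lead bricks, 46 mm high, open to the robot; rigid. Origin: on the bench, middle of the doorway's outer face; x points into the castle, y left along the doorway. Doorway 248 mm wide (jamb faces y = +-124, jambs 45 thick, inner front edges rounded 6 mm), 25 deep to the stops. Behind them a sample space 158 wide, x = 25 to 125, shut by a back brick, x = 125 to 170.
- stop_left (a point): On the left stop at half its height (23 mm): a flat upright brick end that faces the doorway, at x = 25 mm of the castle frame, covering y = 79 to 124. The brick's far face must touch it.
- stop_right (a point): The same for the right stop, y = -124 to -79 mm of the castle frame.
- brick: Loose grey lead closing brick, 45 deep (its x) x 240 long (y) x 46 mm high, upright edges rounded 6 mm, 5.4 to 5.9 kg, on two pads 3 mm high, 60 mm left and right of its middle. Origin: centre of its underside; x points to the side that enters the castle. Sliding it bodily takes 30 to 37 N. Home: origin at x = 2.5, y = 0 +-4 of the castle frame, square, 20 mm proud.
- push_left (a point): On the brick's near long face (the robot's side), 110 mm left of its middle (+y), 23 mm up: a place to push along the brick's x. A slow, level push here takes about 12 to 16 N to swing the brick (more if it also bears down on it), which turns clockwise from above about a point some 30 to 50 mm right of its middle, so the right end backs out a little.
- push_right (a point): The same, 110 mm right of the middle (-y): a push here turns the brick counter-clockwise from above about a point some 30 to 50 mm left of its middle.
- pot: Small turned aluminium sample pot, 34 mm across its knurled lid, 40 mm high, 150 g, standing in the ring inside the castle. To be left alone. Origin: centre of its underside.
- seat: Low fixed aluminium locating ring on the bench inside the castle, inner diameter 44 mm, outer 54 mm, 4 mm high, on the castle's x axis 75 mm in from the doorway's outer face. Origin: centre of its underside, on the bench.
- amber: Brown glass bottle with black cap, 48 mm diameter, 95 mm high, a bystander to the left of the castle. Origin: centre of its underside.
- lead_left (a point): The brick's left leading corner: end of its far long face (22.5 mm ahead of, 120 mm left of its middle), 23 mm up.
- lead_right (a point): The same, the right leading corner.

How it is judged (in metres and radians):
On the way, in this order (a step that is already met when the one before it is completed fails the run):
1. the brick has entered the doorway, both its leading corners between the jambs (x of each of lead_left, lead_right in the frame of castle above 0.004 m and y of brick in the frame of castle between -0.01 and 0.01 m), for 0.1 s.
2. the brick is home on both stops (x of brick in the frame of castle above -0.001 m and angle between the x axis of brick and the x axis of castle, either way round below 0.03 rad), for 0.2 s.
At the end, for the whole second after the job is handed in: The brick lies flat in the doorway, home to within 3.5 mm of the stops and square to the castle within 0.03 rad, between the jambs, at rest and released; the pot still stands in its ring (centres within 8 mm) (all of step 2 and x of brick in the frame of castle below 0.0045 m and y of brick in the frame of castle between -0.006 and 0.006 m and angle between brick's own z axis and vertical below 0.03 rad and height (world z) of each of brick, pot below 0.003 m and linear speed of brick below 0.01 m/s and horizontal distance between pot and seat below 0.008 m and angle between pot's own z axis and vertical below 0.1 rad and linear speed of pot below 0.02 m/s); the robot touches nothing.
It fails at once if the robot presses on or grips the brick with more than 30 N (contact force between any of the fingers, the arm and brick above 30 N).
It fails at once if the brick is tipped up or lifted (angle between brick's own z axis and vertical above 0.15 rad or height (world z) of brick above 0.015 m).
It fails at once if the brown bottle is pushed aside or knocked over (distance of amber from where it was at the start of the episode above 0.015 m or angle between amber's own z axis and vertical above 0.2 rad).
It fails at once if the pot is pushed out of its place or knocked over (distance of pot from where it was at the start of the episode above 0.01 m or angle between pot's own z axis and vertical above 0.2 rad).
It also fails if it takes over 72 s, if anything falls off the work surface, if the arm or the gripper's body presses on something with over 40 N, if the wrist force passes 120 N, or if a joint passes its speed limit or range.

ROBOT

A 6-joint arm with a two-finger parallel gripper is mounted at the origin on a cart in front of the work surface, level with it; the furniture and walls round the work are solid. World frame = base frame: x ahead of the robot, y to its left, z up, the work surface at z = 0. Lengths are in m, angles in degrees, forces in N, time in s.
With the tool pointing down it reaches from about 0.3 to 0.75 m from the base axis. Payload 8.5 kg.
Tool frame: the origin (TCP) lies at the very end of the fingers, on their centre line; the grasp point (between the pads) lies 19 mm behind it (env.hold_point_z is the distance from the TCP to the grasp point, in m); z points along the fingers, y is the line along which they close (so a half turn about z gives the same grasp; the last joint's range is limited). The gripper opens to 85 mm and grips with 20 to 120 N. Pads are 22 mm wide; open, the fingers measure 114 mm over their backs; the gripper's body (76 mm by 85 mm) begins 54 mm behind the grasp point. The pads swing forward as they close: fully open they stand 13 mm farther back than shut.
Start: joints at [51.377, 21.807, 74.336, -0, 83.858, -12.336], TCP at [0.244, 0.493, 0.231] pointing down, gripper open.
Joint ranges: [-178.18, 178.18], [-50.72, 133.34], [12.68, 142.11], [-81.47, 261.47], [9.98, 163.14], [-165.26, 165.26]. Speed limits (degrees/s): [136.94, 136.94, 180, 180, 180, 180].

INTERFACE

Orientations are given as a 3x3 rotation matrix whose columns are the frame's x, y, z axes.
In Python, from rig import env, optics gives the robot as it stands.
- The arm moves only by the shell command python3 -m jog 'ROWS' [OPENING] [FORCE]. ROWS is JSON, a list of rows, each an object with "linear": the shift along the tool's x, y, z in units of 40 mm (1.0 is 40 mm), a list of three; "roll": the turn about the tool's z in units of 5 degrees (1.0 is 5 degrees). A call has 1 to 12 rows; each row shifts and turns the commanded pose from where the row before left it, along the tool's axes as they then stand; what a row does not reach is not made up. A row lasts 1/12 s, in which the tool goes at most 41.7 mm and 7.16 degrees, less where a joint would pass 70% of its speed; a pose out of reach is approached as far as the arm can. A call is refused whole if a number of a shift passes 1 or a number of a turn 1, either way. A call with a gripper value outside its range is refused whole. OPENING is the opening, from -1 (shut) to 1 (fully open), set as the call begins (- or left out, the last holds). The fingers move at their own pace and stop on an object; FORCE is the grip in N (left out, the last holds). Time passes only in rows, so rows that do not move let the fingers close. It gives the time, the measured TCP pose, the force, the opening and the grip force at its end, in the units of the state.
- env.observe(): the state, without advancing time (a new reading comes with each control period).
- optics.get_image(name): name is "scene" or "top"; returns the picture (384x512x3 uint8, red, green, blue); there is no depth.
- optics.calibration(name): a dict with "fov_y" (degrees; the focal length in pixels is half the picture's height over the tangent of half this angle, whatever the lens; pixels are square), "cx", "cy" (the principal point, pixels), "D" ([k1, k2, p1, p2, k3] as OpenCV has them; the pictures are not rectified), "T" (4x4, takes a point from camera to world coordinates). Camera axes: x right, y down, z forward; pixel columns grow to the right and rows downward; lengths in m; the calibration is good to about 2 mm. A picture is of the moment at which its call begins. calibration takes no time and is no camera call.
- env.close_job(): hands the job in; it is judged then, once.
The state is a dict: "time_s": time; "q": joint angles; "qvel": joint speeds; "joint_efforts": joint torques, N m; "position": TCP position; "tool_rot": TCP orientation; "ft_force": force on the tool from outside, world axes, zero at the start; "wrist_torque": the same for the moment, N m; "grip_width": finger opening in m; "gripper_force": force on a finger pad.
Only numpy, scipy, OpenCV 4.12 (cv2) and the standard library are available. Lean on these libraries where they do the work, as an engineer would, in place of code of your own. Each camera call takes 0.05 s, during which the arm holds its last target. There are 200 camera calls.

## Working session

There is one attempt and no reset: what is moved stays moved. The work goes in short steps, Python scripts to look and compute and a shell command to move; the robot and the scene stay as the last step left them, time stands still between calls to the robot, and variables do not carry over. Pictures are saved under pics/ and viewed, at most 10 in all, crops included, and the job is handed in when it is done.

```bash
mkdir -p pics; ls; python3 - <<'E'
from rig import env, optics
import cv2,numpy as np
for n in ("scene","top"):
    c=optics.calibration(n); print(n,c)
    cv2.imwrite(f"pics/{n}0.png",optics.get_image(n)[:,:,::-1])
s=env.observe(); print(s)
E
```

```text
pics
scene {'fov_y': 50.4280483502194, 'cx': 246.7874656046206, 'cy': 195.9699286217536, 'D': array([-0.07161568,  0.        ,  0.        ,  0.        ,  0.        ]), 'T': array([[ 0.6514489 , -0.50511151,  0.56610661,  0.10122723],
       [-0.75844904, -0.41467115,  0.50279508, -0.33416972],
       [-0.0192195 , -0.75690832, -0.6532384 ,  0.62099467],
       [ 0.        ,  0.        ,  0.        ,  1.        ]])}
top {'fov_y': 57.9522506435923, 'cx': 258.85964223116156, 'cy': 191.34781319138406, 'D': array([-0.06454725,  0.        ,  0.        ,  0.        ,  0.        ]), 'T': array([[-0.01987513, -0.99762897,  0.06588939,  0.50667493],
       [-0.99979362,  0.02010902,  0.00288838,  0.08049881],
       [-0.0042065 , -0.06581839, -0.99782275,  0.90158482],
       [ 0.        ,  0.        ,  0.        ,  1.        ]])}
{'time_s': 0.1, 'q': array([ 5.13777026e+01,  2.18403644e+01,  7.43790829e+01,  1.38914791e-03,
        8.38574899e+01, -1.23349273e+01]), 'qvel': array([-0.09552525, -0.00264371, -0.13565428,  0.10385123, -0.12052026,
        0.04189802]), 'joint_efforts': array([ 4.18979515e-03, -4.49218726e+01, -2.31659013e+01, -1.98397452e-04,
        3.62369537e-03, -4.61206412e-05]), 'position': array([0.24340898, 0.49292573, 0.23075102]), 'tool_rot': array([[-8.96582787e-01,  4.42875345e-01, -8.56991547e-04],
       [ 4.42876065e-01,  8.96582245e-01, -1.03405828e-03],
       [ 3.10404489e-04, -1.30665990e-03, -9.99999098e-01]]), 'ft_force': array([-0.47520051, -1.38452301,  0.00942048]), 'wrist_torque': array([-0.03734375,  0.03427875, -0.07287757]), 'gripper_force': 0.0, 'grip_width': 0.08549959187773547}
```

View pics/top0.png

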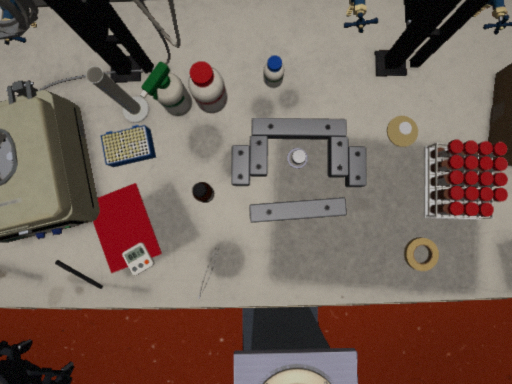

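View pics/scene0.png

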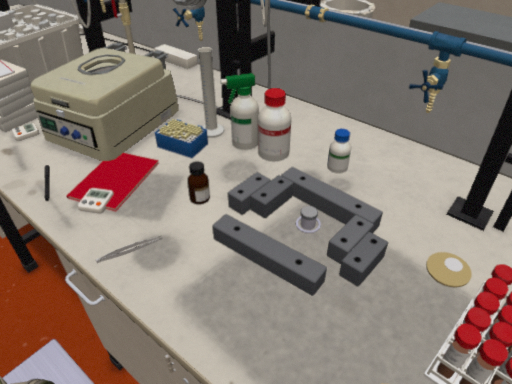

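The top view shows the castle's left jamb at (240,165), right jamb at (357,166) and back brick at (299,128). The pot is at (298,157), the loose brick at (298,210) and the amber bottle at (203,191). The scene view agrees.

```bash
cat > h.py <<'E'
from rig import env, optics
import cv2,numpy as np
def cal(n):
    c=optics.calibration(n); f=192/np.tan(np.radians(c["fov_y"]/2))
    return np.array([[f,0,c["cx"]],[0,f,c["cy"]],[0,0,1]]),np.array(c["D"]),np.array(c["T"])
def onplane(n,px,z):
    K,D,T=cal(n)
    u=cv2.undistortPoints(np.asarray(px,float).reshape(-1,1,2),K,D)[:,0]
    d=np.c_[u,np.ones(len(u))]@T[:3,:3].T
    return (T[:3,3]+d*((z-T[2,3])/d[:,2])[:,None])[:,:2]
def proj(n,P):
    K,D,T=cal(n);W=np.linalg.inv(T)
    return cv2.projectPoints(np.asarray(P,float).reshape(-1,1,3),cv2.Rodrigues(W[:3,:3])[0],W[:3,3],K,D)[0][:,0]
E
python3 - <<'E'
from h import *
im=optics.get_image("top")
crop=im[100:235,190:380]
cv2.imwrite("pics/c1.png",cv2.resize(crop[:,:,::-1],None,fx=4,fy=4,interpolation=cv2.INTER_NEAREST))
i=im.astype(int)
for c in (270,298,330): print(c,[tuple(i[r,c]) for r in range(194,226,2)])
print([tuple(i[210,c]) for c in range(244,254)])
# mask
v=i.max(2); g=((i[:,:,2]-i[:,:,0])>3)&(v>95)&(v<185)
m=(g*255).astype(np.uint8); 
cs,_=cv2.findContours(m,cv2.RETR_EXTERNAL,cv2.CHAIN_APPROX_NONE)
for c in cs:
    if cv2.contourArea(c)>100: print(cv2.minAreaRect(c),cv2.contourArea(c))
E
```

```text
270 [(np.int64(156), np.int64(149), np.int64(138)), (np.int64(155), np.int64(150), np.int64(138)), (np.int64(159), np.int64(154), np.int64(142)), (np.int64(157), np.int64(152), np.int64(140)), (np.int64(146), np.int64(139), np.int64(131)), (np.int64(127), np.int64(126), np.int64(128)), (np.int64(135), np.int64(135), np.int64(134)), (np.int64(133), np.int64(131), np.int64(133)), (np.int64(79), np.int64(78), np.int64(78)), (np.int64(60), np.int64(59), np.int64(58)), (np.int64(112), np.int64(112), np.int64(114)), (np.int64(140), np.int64(137), np.int64(140)), (np.int64(141), np.int64(137), np.int64(139)), (np.int64(100), np.int64(96), np.int64(95)), (np.int64(154), np.int64(147), np.int64(136)), (np.int64(154), np.int64(148), np.int64(137))]
298 [(np.int64(121), np.int64(117), np.int64(110)), (np.int64(121), np.int64(116), np.int64(108)), (np.int64(121), np.int64(115), np.int64(107)), (np.int64(113), np.int64(109), np.int64(101)), (np.int64(125), np.int64(123), np.int64(124)), (np.int64(134), np.int64(131), np.int64(135)), (np.int64(133), np.int64(130), np.int64(132)), (np.int64(133), n
[... 1090 characters left out ...]
 np.int64(104)), (np.int64(125), np.int64(120), np.int64(109))]
[(np.int64(169), np.int64(160), np.int64(149)), (np.int64(168), np.int64(163), np.int64(151)), (np.int64(166), np.int64(158), np.int64(148)), (np.int64(162), np.int64(156), np.int64(143)), (np.int64(164), np.int64(158), np.int64(147)), (np.int64(122), np.int64(119), np.int64(113)), (np.int64(112), np.int64(108), np.int64(109)), (np.int64(133), np.int64(131), np.int64(133)), (np.int64(140), np.int64(138), np.int64(138)), (np.int64(140), np.int64(138), np.int64(140))]
((295.0, 366.9999694824219), (121.99998474121094, 31.999996185302734), -0.0) 2795.0
((6.0, 157.5), (12.0, 35.0), 0.0) 225.0
((273.5, 61.5), (13.0, 15.0), 90.0) 148.0
```

View pics/c1.png

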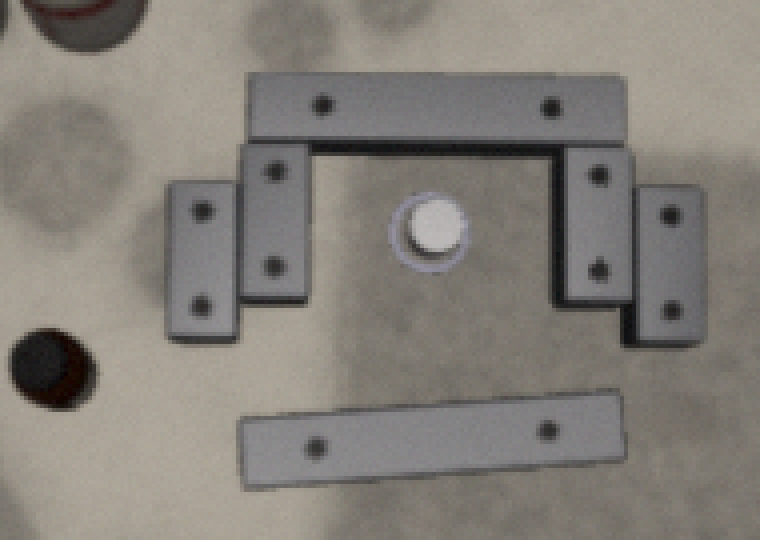

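The crop shows brick and castle tops clearly. Top faces are neutral grey while the bench is warm, so I'll mask on R−B and fit the known edges.

```bash
cat >> h.py <<'E'
from scipy.optimize import least_squares
def contours(im):
    i=cv2.GaussianBlur(im,(3,3),0).astype(int)
    m=((abs(i[:,:,0]-i[:,:,2])<7)&(i.min(2)>98)).astype(np.uint8)
    m[:100]=0;m[240:]=0;m[:,:222]=0;m[:,385:]=0
    m=cv2.morphologyEx(m,cv2.MORPH_OPEN,np.ones((3,3),np.uint8))
    cs,_=cv2.findContours(m,cv2.RETR_EXTERNAL,cv2.CHAIN_APPROX_NONE)
    return [c[:,0] for c in cs if cv2.contourArea(c)>60]
def fit(P,edges,p0,tol):
    # edges: (axis, value, lo, hi) along the other axis; pose p=(x,y,th); e = mask shrink
    p=np.r_[p0,0.]
    def loc(p): c,s=np.cos(p[2]),np.sin(p[2]); return (P-p[:2])@np.array([[c,-s],[s,c]])
    for t in (tol,tol/2,.005,.004):
        L=loc(p); A=[]
        for a,v,lo,hi in edges:
            k=(abs(L[:,a]-v)<t)&(L[:,1-a]>lo)&(L[:,1-a]<hi); A.append((k,a,v))
        f=lambda q:np.concatenate([loc(q)[k,a]-v+(q[3] if (v>1e-6 or a==0 and v>.1) else -q[3]) for k,a,v in A])
        r=least_squares(f,p,loss="soft_l1",f_scale=.001); p=r.x
    return p,np.sqrt(np.mean(f(p)**2)),[int(k.sum()) for k,_,_ in A]
CE=[(0,0,-.165,-.130),(0,0,.130,.165),(1,.169,.008,.09),(1,-.169,.008,.09),(0,.170,-.112,.112)]
BE=[(0,.0225,-.11,.11),(0,-.0225,-.11,.11),(1,.12,-.016,.016),(1,-.12,-.016,.016)]
def look(save=None,z=.046):
    im=optics.get_image("top")
    if save: cv2.imwrite(save,im[:,:,::-1])
    return im,[(onplane("top",c,z),c) for c in contours(im)]
def brick(P,p0): return fit(P,BE,p0,.012)
def rel(b,c):
    R=np.array([[np.cos(c[2]),-np.sin(c[2])],[np.sin(c[2]),np.cos(c[2])]])
    return np.r_[(b[:2]-c[:2])@R*1000,np.degrees(b[2]-c[2])]
E
python3 - <<'E'
from h import *
im,C=look()
for P,c in C: print(len(c),c.min(0),c.max(0),P.min(0).round(4),P.max(0).round(4))
b=max((x for x in C if x[1][:,1].min()>192),key=lambda x:len(x[1]))[0]
U=np.vstack([P for P,c in C if c[:,1].max()<192])
p,e,n=brick(b,np.r_[b.mean(0),.05]);print("brick",p,e,n)
q,e,n=fit(U,CE,np.array([.572,-.02,0]),.012);print("castle",q,e,n)
print("rel",rel(p,q)); np.save("castle.npy",q)
# pot, amber
i=im.astype(int);m=(i.max(2)<60)[170:205,185:220];ys,xs=np.nonzero(m)
print("pot top z40",onplane("top",[[298.5,156.5]],.04),"amber cap",onplane("top",[[190+40/4,100+360/4]],.095))
E
```

```text
217 [250 198] [346 221] [ 0.4901 -0.1314] [0.5428 0.106 ]
60 [287 148] [307 168] [ 0.6192 -0.0389] [0.6699 0.0114]
99 [350 147] [365 183] [ 0.5787 -0.1844] [ 0.6699 -0.1439]
104 [232 145] [248 183] [0.5845 0.1078] [0.6803 0.1491]
99 [332 137] [347 173] [ 0.6046 -0.1409] [ 0.696  -0.0998]
100 [251 137] [267 173] [0.6084 0.0605] [0.6999 0.1015]
213 [252 118] [345 134] [ 0.7032 -0.1378] [0.7483 0.0972]
brick [ 0.51684593 -0.01209455  0.05641287  0.00260057] 0.0007912775391288902 [85, 80, 13, 13]
castle [ 0.57767767 -0.01610235 -0.03155202  0.00295574] 0.00032306727992595136 [0, 11, 16, 16, 32]
rel [-60.92789296   2.08676035   5.04001734]
pot top z40 [[ 0.64918972 -0.01821084]] amber cap [[0.56586716 0.22036152]]
```

```bash
python3 - <<'E'
s=open('h.py').read()
s=s.replace("k=(abs(L[:,a]-v)<t)","k=(abs(L[:,a]-v+(p[3] if v>1e-6 else -p[3]))<t)").replace("p=np.r_[p0,0.]","p=np.r_[p0,.0028]")
s+='''
def measure(b0,save=None):
    im,C=look(save); b=np.array(b0,float)
    P=np.vstack([P for P,_ in C])
    p,e,n=brick(P,b); return p,e,n
'''
open('h.py','w').write(s)
from h import *
im,C=look()
U=np.vstack([P for P,c in C if c[:,1].max()<192])
q,e,n=fit(U,CE,np.array([.578,-.016,-.03]),.012);print("castle",q,e,n)
p,e,n=measure([.517,-.012,.056]);print(p,e,n)
print("rel",rel(p,q)); np.save("castle.npy",q)
c,s=np.cos(q[2]),np.sin(q[2]); print("seat pred",q[:2]+.075*np.array([c,s]))
c,s=np.cos(p[2]),np.sin(p[2])
for y in(.11,-.11): print("push",p[:2]+np.array([[c,-s],[s,c]])@[-.0225,y])
t=env.observe()["tool_rot"];print("tool x yaw",np.degrees(np.arctan2(t[1,0],t[0,0])))
# scene camera check: project predicted brick corners
B=np.array([[-.0225,.12,.046],[-.0225,-.12,.046],[.0225,-.12,.046],[.0225,.12,.046]])
R=np.array([[c,-s,0],[s,c,0],[0,0,1]])
pts=proj("scene",B@R.T+np.r_[p[:2],0]).round(1);print(pts)
c,s=np.cos(q[2]),np.sin(q[2]);R=np.array([[c,-s,0],[s,c,0],[0,0,1]])
J=np.array([[0,.124,.046],[0,.169,.046],[0,-.124,.046],[0,-.169,.046],[.17,-.12,.046],[.17,.12,.046]])
pj=proj("scene",J@R.T+np.r_[q[:2],0])
a=optics.get_image("scene")[:,:,::-1].copy()[150:300,190:400];a=cv2.resize(a,None,fx=3.6,fy=3.6,interpolation=cv2.INTER_CUBIC)
for u in np.vstack([pts,pj]): cv2.circle(a,tuple(int(x) for x in (u-[190,150]+.5)*3.6),3,(0,0,255),1)
cv2.imwrite("pics/s1.png",a)
E
```

```text
castle [ 0.57811018 -0.01649468 -0.02477971  0.0040995 ] 0.0010022257555490266 [13, 14, 33, 32, 88]
[ 0.51687666 -0.01198852  0.05525394  0.00269818] 0.0009107711343004873 [89, 89, 13, 13]
rel [-61.32637675   2.98758606   4.58559067]
seat pred [ 0.65308716 -0.01835297]
push [0.48833615 0.09660103]
push [ 0.50048583 -0.12306323]
tool x yaw 153.71159307699546
[[211.1 224.5]
 [315.4 282.4]
 [328.2 266.1]
 [225.5 212.2]]
```

View pics/s1.png

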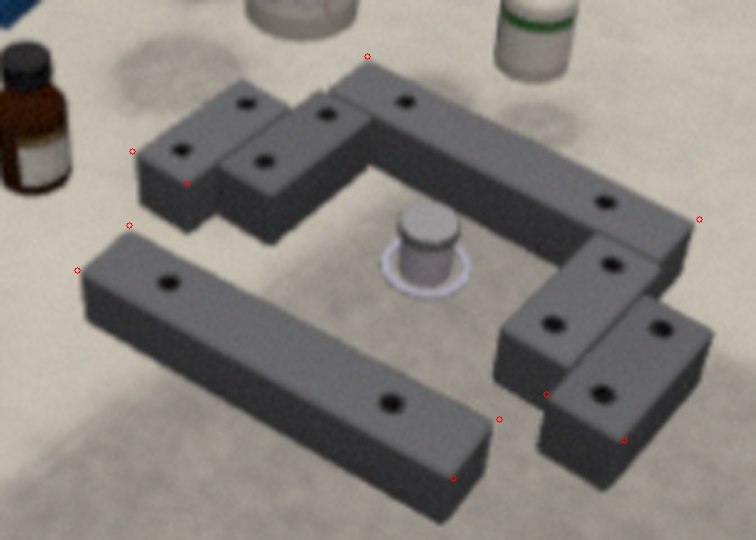

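The scene view agrees to within about 2 mm, a common shift for brick and castle. The brick sits at (-61, +3) mm, +4.6° in the castle frame. I'll align the tool with the castle and shut the fingers.

```bash
python3 -m jog '[{"linear":[0,0,0],"roll":-1},{"linear":[0,0,0],"roll":-1},{"linear":[0,0,0],"roll":-1},{"linear":[0,0,0],"roll":-1},{"linear":[0,0,0],"roll":-1},{"linear":[0,0,0],"roll":0}]' -1 40
cat >> h.py <<'E'
def tcp():
    s=env.observe();q=np.load("castle.npy");t=s["tool_rot"]
    r=rel(np.r_[s["position"][:2],0],q)
    print("t",round(s["time_s"],2),"tcp castle",r[:2].round(1),"z",(s["position"][2]*1000).round(1),"yaw",np.degrees(np.arctan2(-t[1,0],-t[0,0])-q[2]).round(2),"f",s["ft_force"].round(1))
def where(b0=None):
    q=np.load("castle.npy")
    if b0 is None: b0=np.load("b.npy")
    p,e,n=measure(np.array(b0)[:3]); np.save("b.npy",p); r=rel(p,q);print("brick rel",r.round(2),"rms",round(e*1e3,2),n)
    a=np.radians(r[2]);
    for y in(.105,-.105): print("near face at y",y*1e3,"x=",((y*1e3-r[1])*-np.tan(a)+r[0]-22.5/np.cos(a)).round(1))
    for y in(120,-120): print("lead x",(r[0]+22.5*np.cos(a)-y*np.sin(a)).round(1))
E
python3 -c "
from h import *
tcp();where([.517,-.012,.056])"
```

```text
time_s: 0.85
position: [0.2436, 0.4931, 0.2313]
tool_rot: [[-1.0, 0.019, -0.0], [0.019, 1.0, -0.0], [0.0, -0.0, -1.0]]
ft_force: [-0.7, 0.3, 0.1]
grip_width: 0.0119
gripper_force: 0.0
t 0.85 tcp castle [-347.1  501.1] z 231.3 yaw 0.31 f [-0.7  0.3  0.1]
brick rel [-61.36   2.88   4.68] rms 0.92 [89, 89, 13, 13]
near face at y 105.0 x= -92.3
near face at y -105.0 x= -75.1
lead x -48.7
lead x -29.1
```

```bash
python3 -m jog '[{"linear":[-0.47,-0.82,0],"roll":0},{"linear":[-0.47,-0.82,0],"roll":0},{"linear":[-0.47,-0.82,0],"roll":0},{"linear":[-0.47,-0.82,0],"roll":0},{"linear":[-0.47,-0.82,0],"roll":0},{"linear":[-0.47,-0.82,0],"roll":0},{"linear":[-0.47,-0.82,0],"roll":0},{"linear":[-0.47,-0.82,0],"roll":0},{"linear":[-0.47,-0.82,0],"roll":0},{"linear":[-0.47,-0.82,0],"roll":0},{"linear":[-0.47,-0.82,0],"roll":0},{"linear":[-0.47,-0.82,0],"roll":0}]' -1
python3 -m jog '[{"linear":[0,0,0.8],"roll":0},{"linear":[0,0,0.9],"roll":0},{"linear":[0,0,0.9],"roll":0},{"linear":[0,0,0.9],"roll":0},{"linear":[0,0,0.9],"roll":0},{"linear":[0,0,0.7],"roll":0},{"linear":[0,0,0.2],"roll":0},{"linear":[0,0,0],"roll":0}]' -1
python3 -c "
from h import *
tcp();where()"
```

```text
time_s: 1.9
position: [0.4608, 0.0927, 0.2315]
tool_rot: [[-1.0, 0.026, 0.0], [0.026, 1.0, 0.0], [-0.0, 0.0, -1.0]]
ft_force: [1.6, 0.2, 0.4]
grip_width: -0.0
gripper_force: 0.0
time_s: 2.57
position: [0.4595, 0.0945, 0.0181]
tool_rot: [[-1.0, 0.024, -0.004], [0.024, 1.0, 0.0], [0.004, 0.0, -1.0]]
ft_force: [-0.5, 0.3, 0.2]
grip_width: 0.0003
gripper_force: 0.0
t 2.57 tcp castle [-121.3  108.1] z 18.1 yaw 0.02 f [-0.5  0.3  0.2]
brick rel [-61.43   3.04   4.6 ] rms 0.96 [89, 55, 11, 13]
near face at y 105.0 x= -92.2
near face at y -105.0 x= -75.3
lead x -48.6
lead x -29.4
```

```bash
python3 -m jog '[{"linear":[-0.1,-0.05,0],"roll":0},{"linear":[-0.1,-0.05,0],"roll":0},{"linear":[-0.1,0,0],"roll":0},{"linear":[-0.04,0,0],"roll":0},{"linear":[-0.04,0,0],"roll":0},{"linear":[-0.04,0,0],"roll":0},{"linear":[-0.04,0,0],"roll":0},{"linear":[-0.04,0,0],"roll":0},{"linear":[-0.04,0,0],"roll":0}]' -1
python3 -m jog '[{"linear":[-0.04,0,0],"roll":0},{"linear":[-0.04,0,0],"roll":0},{"linear":[-0.04,0,0],"roll":0},{"linear":[-0.04,0,0],"roll":0}]' -1
python3 -c "
from h import *
tcp();where()"
```

```text
time_s: 3.37
position: [0.4785, 0.0904, 0.0191]
tool_rot: [[-1.0, 0.022, -0.008], [0.022, 1.0, 0.0], [0.008, 0.0, -1.0]]
ft_force: [-17.9, -0.8, 14.3]
grip_width: 0.0004
gripper_force: 8.8
time_s: 3.7
position: [0.4816, 0.091, 0.0189]
tool_rot: [[-1.0, 0.021, -0.015], [0.021, 1.0, 0.001], [0.015, 0.001, -1.0]]
ft_force: [-24.4, 4.2, 20.1]
grip_width: 0.0003
gripper_force: 12.5
t 3.7 tcp castle [-99.2 105.1] z 18.9 yaw 0.19 f [-24.4   4.2  20.1]
brick rel [-60.12   2.79   3.05] rms 0.88 [53, 48, 0, 13]
near face at y 105.0 x= -88.1
near face at y -105.0 x= -76.9
lead x -44.0
lead x -31.3
```

Bearing down is adding load, so I'll relieve it upward before going on.

```bash
python3 -m jog '[{"linear":[0.02,0,-0.03],"roll":0},{"linear":[0,0,0],"roll":0}]' -1
python3 -c "
from h import *
tcp()"
```

```text
time_s: 3.92
position: [0.4822, 0.091, 0.0194]
tool_rot: [[-1.0, 0.022, -0.012], [0.022, 1.0, 0.001], [0.012, 0.001, -1.0]]
ft_force: [-15.0, 3.5, 1.0]
grip_width: -0.0
gripper_force: 7.6
t 3.92 tcp castle [-98.6 105. ] z 19.4 yaw 0.18 f [-15.    3.5   1. ]
```

```bash
python3 -m jog '[{"linear":[-0.03,0,-0.003],"roll":0},{"linear":[-0.04,0,-0.003],"roll":0},{"linear":[-0.04,0,-0.003],"roll":0},{"linear":[-0.04,0,-0.003],"roll":0}]' -1
python3 -c "
from h import *
tcp();where()"
```

```text
time_s: 4.25
position: [0.4874, 0.0914, 0.0195]
tool_rot: [[-1.0, 0.022, -0.014], [0.022, 1.0, 0.002], [0.014, 0.002, -1.0]]
ft_force: [-15.6, 7.7, 1.9]
grip_width: -0.0003
gripper_force: 8.2
t 4.25 tcp castle [-93.4 105.6] z 19.5 yaw 0.18 f [-15.6   7.7   1.9]
brick rel [-58.21   2.5    1.21] rms 0.73 [53, 48, 0, 13]
near face at y 105.0 x= -82.9
near face at y -105.0 x= -78.4
lead x -38.2
lead x -33.2
```

```bash
python3 -m jog '[{"linear":[-0.05,0.01,-0.002],"roll":0},{"linear":[-0.05,0.01,-0.002],"roll":0},{"linear":[-0.05,0.01,-0.002],"roll":0},{"linear":[-0.05,0.01,-0.002],"roll":0},{"linear":[-0.05,0.01,-0.002],"roll":0},{"linear":[-0.05,0.01,-0.002],"roll":0}]' -1
python3 -c "
from h import *
tcp()"
```

```text
time_s: 4.8
position: [0.4998, 0.0927, 0.0197]
tool_rot: [[-1.0, 0.022, -0.014], [0.022, 1.0, 0.001], [0.014, 0.001, -1.0]]
ft_force: [-16.0, 1.4, -0.5]
grip_width: 0.0002
gripper_force: 7.5
t 4.8 tcp castle [-81.  107.3] z 19.7 yaw 0.16 f [-16.    1.4  -0.5]
```

```bash
python3 -m jog '[{"linear":[-0.06,0.004,-0.001],"roll":0},{"linear":[-0.06,0.004,-0.001],"roll":0},{"linear":[-0.06,0.002,-0.001],"roll":0},{"linear":[-0.06,0.002,-0.001],"roll":0},{"linear":[-0.06,0.002,-0.001],"roll":0},{"linear":[-0.06,0.002,-0.001],"roll":0}]' -1
python3 -c "
from h import *
tcp()
where()"
```

```text
time_s: 5.3
position: [0.5143, 0.0933, 0.0198]
tool_rot: [[-1.0, 0.022, -0.014], [0.022, 1.0, 0.002], [0.014, 0.001, -1.0]]
ft_force: [-14.5, 2.9, -1.3]
grip_width: 0.0004
gripper_force: 7.6
t 5.3 tcp castle [-66.5 108.2] z 19.8 yaw 0.15 f [-14.5   2.9  -1.3]
brick rel [-49.36   1.26  -9.41] rms 0.84 [52, 49, 0, 13]
near face at y 105.0 x= -55.0
near face at y -105.0 x= -89.8
lead x -7.5
lead x -46.8
```

```bash
python3 -m jog '[{"linear":[0.5,0,0],"roll":0},{"linear":[0.7,-0.6,0],"roll":0},{"linear":[0.05,-0.95,0],"roll":0},{"linear":[0,-0.95,0],"roll":0},{"linear":[0,-0.95,0],"roll":0},{"linear":[0,-0.95,0],"roll":0},{"linear":[0,-0.9,0],"roll":0},{"linear":[0,0,0],"roll":0}]' -1
python3 -c "
from h import *
tcp()
where()"
```

```text
time_s: 6.02
position: [0.4659, -0.1243, 0.0219]
tool_rot: [[-1.0, 0.028, 0.002], [0.028, 1.0, -0.002], [-0.002, -0.002, -1.0]]
ft_force: [0.8, -0.3, 0.6]
grip_width: 0.0
gripper_force: 0.0
t 6.02 tcp castle [-109.5 -110.6] z 21.9 yaw -0.16 f [ 0.8 -0.3  0.6]
brick rel [-50.45   2.89  -9.36] rms 0.93 [87, 85, 13, 1]
near face at y 105.0 x= -56.4
near face at y -105.0 x= -91.0
lead x -8.7
lead x -47.8
```

```bash
python3 -m jog '[{"linear":[-0.04,0.1,0],"roll":0},{"linear":[-0.04,0,0],"roll":0},{"linear":[-0.03,0,-0.005],"roll":0},{"linear":[-0.03,0,-0.01],"roll":0},{"linear":[-0.03,0,-0.01],"roll":0},{"linear":[-0.03,0,-0.01],"roll":0}]' -1
python3 -c "
from h import *
tcp()"
```

```text
time_s: 6.57
position: [0.4733, -0.1142, 0.0232]
tool_rot: [[-1.0, 0.021, -0.0], [0.021, 1.0, 0.0], [0.0, 0.0, -1.0]]
ft_force: [-2.1, 0.5, -0.9]
grip_width: -0.0003
gripper_force: 1.5
t 6.57 tcp castle [-102.3 -100.3] z 23.2 yaw 0.19 f [-2.1  0.5 -0.9]
```

```bash
python3 -m jog '[{"linear":[-0.03,0,-0.005],"roll":0},{"linear":[-0.03,0,-0.01],"roll":0},{"linear":[-0.03,0,-0.005],"roll":0},{"linear":[-0.03,0,-0.005],"roll":0}]' -1
python3 -c "
from h import *
tcp()"
```

```text
time_s: 6.9
position: [0.474, -0.1141, 0.0234]
tool_rot: [[-1.0, 0.021, -0.01], [0.021, 1.0, 0.002], [0.01, 0.002, -1.0]]
ft_force: [-20.3, -5.7, 8.0]
grip_width: -0.0
gripper_force: 10.4
t 6.9 tcp castle [-101.6 -100.2] z 23.4 yaw 0.19 f [-20.3  -5.7   8. ]
```

```bash
python3 -m jog '[{"linear":[0,-0.015,-0.018],"roll":0},{"linear":[-0.03,-0.01,-0.003],"roll":0},{"linear":[-0.04,-0.01,-0.003],"roll":0},{"linear":[-0.04,-0.01,-0.003],"roll":0}]' -1
python3 -c "
from h import *
tcp()"
```

```text
time_s: 7.23
position: [0.4782, -0.1155, 0.0239]
tool_rot: [[-1.0, 0.022, -0.01], [0.022, 1.0, 0.003], [0.011, 0.003, -1.0]]
ft_force: [-14.0, -1.4, -1.8]
grip_width: -0.0004
gripper_force: 7.1
t 7.23 tcp castle [ -97.4 -101.5] z 23.9 yaw 0.17 f [-14.   -1.4  -1.8]
```

```bash
python3 -m jog '[{"linear":[-0.06,-0.01,-0.001],"roll":0},{"linear":[-0.06,-0.01,-0.001],"roll":0},{"linear":[-0.06,-0.01,-0.001],"roll":0},{"linear":[-0.06,-0.01,-0.001],"roll":0},{"linear":[-0.06,-0.005,-0.001],"roll":0},{"linear":[-0.06,-0.005,-0.001],"roll":0},{"linear":[-0.06,-0.005,-0.001],"roll":0}]' -1
python3 -m jog '[{"linear":[-0.06,-0.005,-0.001],"roll":0},{"linear":[-0.06,-0.002,-0.001],"roll":0},{"linear":[-0.06,-0.002,-0.001],"roll":0},{"linear":[-0.06,-0.002,-0.001],"roll":0},{"linear":[-0.06,-0.002,-0.001],"roll":0}]' -1
python3 -c "
from h import *
tcp();where()"
```

```text
time_s: 7.82
position: [0.4955, -0.1189, 0.0241]
tool_rot: [[-1.0, 0.022, -0.01], [0.022, 1.0, 0.002], [0.01, 0.002, -1.0]]
ft_force: [-12.3, -5.8, -3.5]
grip_width: 0.0002
gripper_force: 6.5
time_s: 8.23
position: [0.5073, -0.12, 0.0242]
tool_rot: [[-1.0, 0.022, -0.01], [0.022, 1.0, 0.001], [0.01, 0.001, -1.0]]
ft_force: [-14.3, -6.9, -1.7]
grip_width: -0.0002
gripper_force: 7.2
t 8.23 tcp castle [ -68.2 -105.2] z 24.2 yaw 0.18 f [-14.3  -6.9  -1.7]
brick rel [-39.29   4.22   2.69] rms 0.88 [83, 74, 13, 0]
near face at y 105.0 x= -66.5
near face at y -105.0 x= -56.7
lead x -22.4
lead x -11.2
```

```bash
python3 -m jog '[{"linear":[0.35,0,0],"roll":0},{"linear":[0.3,0.5,0.03],"roll":0},{"linear":[0,0.95,0.03],"roll":0},{"linear":[0,0.95,0.03],"roll":0},{"linear":[0,0.95,0.03],"roll":0},{"linear":[0,0.95,0],"roll":0},{"linear":[0,0.8,0],"roll":0},{"linear":[0,0.1,0],"roll":0},{"linear":[0,0,0],"roll":0}]' -1
python3 -c "
from h import *
tcp();where()"
```

```text
time_s: 9.03
position: [0.4897, 0.0901, 0.0209]
tool_rot: [[-1.0, 0.019, 0.0], [0.019, 1.0, 0.0], [-0.0, 0.0, -1.0]]
ft_force: [0.8, 1.2, 0.0]
grip_width: 0.0002
gripper_force: 0.0
t 9.03 tcp castle [-91.1 104.4] z 20.9 yaw 0.33 f [0.8 1.2 0. ]
brick rel [-40.61   3.07   2.79] rms 0.75 [89, 51, 5, 13]
near face at y 105.0 x= -68.1
near face at y -105.0 x= -57.9
lead x -24.0
lead x -12.3
```

```bash
python3 -m jog '[{"linear":[-0.08,0,0],"roll":0},{"linear":[-0.08,0,0],"roll":0},{"linear":[-0.08,0,0],"roll":0},{"linear":[-0.03,0,-0.005],"roll":0},{"linear":[-0.03,0,-0.01],"roll":0},{"linear":[-0.03,0,-0.01],"roll":0},{"linear":[-0.03,0,-0.01],"roll":0}]' -1
python3 -m jog '[{"linear":[-0.03,0,-0.01],"roll":0},{"linear":[-0.03,0,-0.01],"roll":0}]'
python3 -c "
from h import *
tcp()"
```

```text
time_s: 9.67
position: [0.5022, 0.0876, 0.0216]
tool_rot: [[-1.0, 0.022, -0.005], [0.022, 1.0, -0.001], [0.005, -0.001, -1.0]]
ft_force: [-8.5, -4.7, -2.4]
grip_width: -0.0002
gripper_force: 4.2
time_s: 9.83
position: [0.5027, 0.0877, 0.0219]
tool_rot: [[-1.0, 0.022, -0.01], [0.022, 1.0, -0.001], [0.01, -0.001, -1.0]]
ft_force: [-13.3, -4.8, -0.7]
grip_width: -0.0001
gripper_force: 7.0
t 9.83 tcp castle [-78.  102.3] z 21.9 yaw 0.16 f [-13.3  -4.8  -0.7]
```

```bash
python3 -m jog '[{"linear":[-0.04,-0.03,-0.002],"roll":0},{"linear":[-0.05,-0.03,-0.002],"roll":0},{"linear":[-0.06,-0.01,-0.002],"roll":0},{"linear":[-0.06,-0.01,-0.002],"roll":0},{"linear":[-0.06,0,-0.001],"roll":0}]' -1
python3 -c "
from h import *
tcp()"
```

```text
time_s: 10.25
position: [0.5112, 0.0865, 0.0219]
tool_rot: [[-1.0, 0.022, -0.015], [0.022, 1.0, 0.003], [0.015, 0.003, -1.0]]
ft_force: [-18.8, 9.3, 3.5]
grip_width: 0.0002
gripper_force: 9.6
t 10.25 tcp castle [-69.5 101.3] z 21.9 yaw 0.17 f [-18.8   9.3   3.5]
```

```bash
python3 -m jog '[{"linear":[-0.06,0.004,-0.004],"roll":0},{"linear":[-0.06,0.004,-0.004],"roll":0},{"linear":[-0.06,0.004,-0.003],"roll":0},{"linear":[-0.06,0.004,-0.002],"roll":0},{"linear":[-0.06,0.004,-0.002],"roll":0}]' -1
python3 -c "
from h import *
tcp();where()"
```

```text
time_s: 10.67
position: [0.5234, 0.0868, 0.0224]
tool_rot: [[-1.0, 0.022, -0.015], [0.022, 1.0, 0.003], [0.015, 0.002, -1.0]]
ft_force: [-17.7, 5.8, 0.2]
grip_width: 0.0002
gripper_force: 9.0
t 10.67 tcp castle [-57.3 101.9] z 22.4 yaw 0.16 f [-17.7   5.8   0.2]
brick rel [-32.22   1.06  -5.18] rms 0.82 [48, 46, 0, 13]
near face at y 105.0 x= -45.4
near face at y -105.0 x= -64.4
lead x 1.0
lead x -20.6
```

```bash
python3 -m jog '[{"linear":[-0.06,0,-0.002],"roll":0},{"linear":[-0.06,0,-0.002],"roll":0},{"linear":[-0.06,0,-0.002],"roll":0},{"linear":[-0.06,0,-0.001],"roll":0}]' -1
python3 -m jog '[{"linear":[0.4,0,0],"roll":0},{"linear":[0.7,-0.6,0.03],"roll":0},{"linear":[0,-0.95,0],"roll":0},{"linear":[0,-0.95,0],"roll":0},{"linear":[0,-0.95,0],"roll":0},{"linear":[0,-0.95,0],"roll":0},{"linear":[0,-0.75,0],"roll":0},{"linear":[0,0,0],"roll":0}]' -1
python3 -c "
from h import *
tcp();where()"
```

```text
time_s: 11.05
position: [0.5332, 0.0865, 0.0226]
tool_rot: [[-1.0, 0.022, -0.014], [0.022, 1.0, 0.003], [0.014, 0.002, -1.0]]
ft_force: [-16.3, 6.3, -0.0]
grip_width: -0.0001
gripper_force: 8.7
time_s: 11.72
position: [0.491, -0.1253, 0.0234]
tool_rot: [[-1.0, 0.027, 0.003], [0.027, 1.0, -0.002], [-0.003, -0.002, -1.0]]
ft_force: [0.3, -0.8, 0.2]
grip_width: 0.0001
gripper_force: 0.0
t 11.72 tcp castle [ -84.4 -110.9] z 23.4 yaw -0.15 f [ 0.3 -0.8  0.2]
brick rel [-30.22   1.38  -9.17] rms 0.78 [86, 82, 13, 0]
near face at y 105.0 x= -36.3
near face at y -105.0 x= -70.2
lead x 11.1
lead x -27.1
```

```bash
python3 -m jog '[{"linear":[0,0.08,0],"roll":0},{"linear":[-0.02,0,-0.005],"roll":0},{"linear":[-0.03,0,-0.01],"roll":0},{"linear":[-0.03,0,-0.01],"roll":0},{"linear":[-0.03,0,-0.01],"roll":0}]' -1
python3 -m jog '[{"linear":[-0.03,0,-0.01],"roll":0},{"linear":[-0.03,0,-0.01],"roll":0}]'
python3 -c "
from h import *
tcp()"
```

```text
time_s: 12.18
position: [0.4943, -0.1159, 0.0244]
tool_rot: [[-1.0, 0.021, -0.002], [0.021, 1.0, 0.001], [0.002, 0.001, -1.0]]
ft_force: [-4.8, -0.3, -0.1]
grip_width: -0.0003
gripper_force: 2.7
time_s: 12.35
position: [0.4946, -0.1159, 0.0246]
tool_rot: [[-1.0, 0.021, -0.007], [0.021, 1.0, 0.002], [0.007, 0.002, -1.0]]
ft_force: [-12.6, -1.8, 0.7]
grip_width: 0.0002
gripper_force: 6.5
t 12.35 tcp castle [ -81.  -101.4] z 24.6 yaw 0.2 f [-12.6  -1.8   0.7]
```

```bash
python3 -m jog '[{"linear":[-0.04,-0.015,-0.006],"roll":0},{"linear":[-0.06,-0.015,-0.005],"roll":0},{"linear":[-0.06,-0.012,-0.002],"roll":0},{"linear":[-0.06,-0.012,-0.002],"roll":0},{"linear":[-0.06,-0.012,-0.001],"roll":0},{"linear":[-0.06,-0.012,-0.001],"roll":0}]' -1
python3 -m jog '[{"linear":[-0.06,-0.01,-0.001],"roll":0},{"linear":[-0.06,-0.01,-0.001],"roll":0},{"linear":[-0.06,-0.01,-0.001],"roll":0},{"linear":[-0.06,-0.01,-0.001],"roll":0}]' -1
python3 -c "
from h import *
tcp();where()"
```

```text
time_s: 12.85
position: [0.5067, -0.1193, 0.0249]
tool_rot: [[-1.0, 0.021, -0.01], [0.021, 1.0, 0.003], [0.01, 0.002, -1.0]]
ft_force: [-15.6, -2.3, 2.7]
grip_width: -0.0003
gripper_force: 8.0
time_s: 13.18
position: [0.5164, -0.1213, 0.0249]
tool_rot: [[-1.0, 0.022, -0.01], [0.022, 1.0, 0.002], [0.01, 0.002, -1.0]]
ft_force: [-15.6, -2.8, 0.5]
grip_width: 0.0001
gripper_force: 7.5
t 13.18 tcp castle [ -59.1 -106.3] z 24.9 yaw 0.19 f [-15.6  -2.8   0.5]
brick rel [-23.64   2.04  -0.77] rms 0.79 [83, 79, 13, 0]
near face at y 105.0 x= -44.8
near face at y -105.0 x= -47.6
lead x 0.5
lead x -2.8
```

```bash
python3 -m jog '[{"linear":[-0.06,-0.03,-0.001],"roll":0},{"linear":[-0.06,-0.03,-0.001],"roll":0},{"linear":[-0.06,-0.02,-0.001],"roll":0}]' -1
python3 -m jog '[{"linear":[0.35,0,0],"roll":0},{"linear":[0.15,0.6,0.03],"roll":0},{"linear":[0,0.95,0.03],"roll":0},{"linear":[0,0.95,0.03],"roll":0},{"linear":[0,0.95,0.03],"roll":0},{"linear":[0,0.95,0],"roll":0},{"linear":[0,0.8,0],"roll":0},{"linear":[0,0.15,0],"roll":0},{"linear":[0,0,0],"roll":0}]' -1
python3 -c "
from h import *
tcp();where()"
```

```text
time_s: 13.48
position: [0.5231, -0.1232, 0.0248]
tool_rot: [[-1.0, 0.021, -0.011], [0.021, 1.0, 0.005], [0.012, 0.005, -1.0]]
ft_force: [-14.9, 5.4, 1.9]
grip_width: 0.0
gripper_force: 7.5
time_s: 14.23
position: [0.5121, 0.0909, 0.0215]
tool_rot: [[-1.0, 0.019, 0.0], [0.019, 1.0, 0.0], [-0.0, 0.0, -1.0]]
ft_force: [0.4, 0.8, -0.1]
grip_width: 0.0002
gripper_force: 0.0
t 14.23 tcp castle [-68.7 105.7] z 21.5 yaw 0.36 f [ 0.4  0.8 -0.1]
brick rel [-22.61  -0.3    1.95] rms 0.81 [54, 51, 0, 13]
near face at y 105.0 x= -48.7
near face at y -105.0 x= -41.6
lead x -4.2
lead x 4.0
```

```bash
python3 -m jog '[{"linear":[-0.08,0,0],"roll":0},{"linear":[-0.08,0,0],"roll":0},{"linear":[-0.04,0,0],"roll":0},{"linear":[-0.03,0,-0.01],"roll":0},{"linear":[-0.03,0,-0.01],"roll":0},{"linear":[-0.03,0,-0.01],"roll":0},{"linear":[-0.03,0,-0.01],"roll":0}]' -1
python3 -m jog '[{"linear":[-0.03,-0.005,-0.012],"roll":0},{"linear":[-0.03,-0.005,-0.01],"roll":0}]'
python3 -c "
from h import *
tcp()"
```

```text
time_s: 14.87
position: [0.5217, 0.0876, 0.022]
tool_rot: [[-1.0, 0.023, -0.009], [0.023, 1.0, -0.001], [0.009, -0.001, -1.0]]
ft_force: [-12.9, -6.4, -0.4]
grip_width: -0.0003
gripper_force: 6.5
time_s: 15.03
position: [0.5228, 0.0877, 0.0224]
tool_rot: [[-1.0, 0.023, -0.012], [0.023, 1.0, -0.0], [0.012, -0.0, -1.0]]
ft_force: [-13.7, -0.7, -3.9]
grip_width: -0.0002
gripper_force: 6.5
t 15.03 tcp castle [-57.9 102.8] z 22.4 yaw 0.12 f [-13.7  -0.7  -3.9]
```

```bash
python3 -m jog '[{"linear":[-0.05,0,0],"roll":0},{"linear":[-0.06,0,0],"roll":0},{"linear":[-0.06,0,0],"roll":0},{"linear":[-0.06,0,0],"roll":0},{"linear":[-0.06,0,0],"roll":0}]' -1
python3 -m jog '[{"linear":[-0.06,0,-0.002],"roll":0},{"linear":[-0.06,0,-0.001],"roll":0},{"linear":[-0.06,0,-0.001],"roll":0}]' -1
python3 -c "
from h import *
tcp();where()"
```

```text
time_s: 15.45
position: [0.5334, 0.0888, 0.0223]
tool_rot: [[-1.0, 0.023, -0.014], [0.023, 1.0, 0.002], [0.014, 0.002, -1.0]]
ft_force: [-17.4, 6.9, 3.4]
grip_width: 0.0
gripper_force: 9.1
time_s: 15.7
position: [0.5407, 0.0889, 0.0225]
tool_rot: [[-1.0, 0.023, -0.014], [0.023, 1.0, 0.003], [0.014, 0.002, -1.0]]
ft_force: [-17.2, 6.9, 2.6]
grip_width: -0.0003
gripper_force: 8.9
t 15.7 tcp castle [-40.  104.4] z 22.5 yaw 0.12 f [-17.2   6.9   2.6]
brick rel [-15.93  -0.89  -5.22] rms 0.83 [48, 47, 0, 13]
near face at y 105.0 x= -28.8
near face at y -105.0 x= -48.0
lead x 17.4
lead x -4.4
```

```bash
python3 -m jog '[{"linear":[0.4,0,0],"roll":0},{"linear":[0.5,-0.6,0.03],"roll":0},{"linear":[0,-0.95,0],"roll":0},{"linear":[0,-0.95,0],"roll":0},{"linear":[0,-0.95,0],"roll":0},{"linear":[0,-0.95,0],"roll":0},{"linear":[0,-0.75,0],"roll":0},{"linear":[0,0,0],"roll":0}]' -1
python3 -c "
from h import *
tcp();where()"
```

```text
time_s: 16.42
position: [0.5062, -0.1231, 0.0232]
tool_rot: [[-1.0, 0.028, 0.002], [0.028, 1.0, -0.002], [-0.003, -0.002, -1.0]]
ft_force: [0.2, -0.4, 0.5]
grip_width: -0.0001
gripper_force: 0.0
t 16.42 tcp castle [ -69.2 -108.4] z 23.2 yaw -0.18 f [ 0.2 -0.4  0.5]
brick rel [-16.83   0.74  -5.37] rms 0.84 [85, 81, 13, 0]
near face at y 105.0 x= -29.6
near face at y -105.0 x= -49.4
lead x 16.8
lead x -5.7
```

```bash
python3 -m jog '[{"linear":[-0.08,0.08,0],"roll":0},{"linear":[-0.05,0,0],"roll":0},{"linear":[-0.03,0,-0.005],"roll":0},{"linear":[-0.03,0,-0.01],"roll":0},{"linear":[-0.03,0,-0.01],"roll":0},{"linear":[-0.03,0,-0.01],"roll":0}]' -1
python3 -m jog '[{"linear":[-0.03,0,-0.01],"roll":0},{"linear":[-0.03,-0.01,-0.01],"roll":0}]'
python3 -c "
from h import *
tcp()"
```

```text
time_s: 16.97
position: [0.5154, -0.1139, 0.0243]
tool_rot: [[-1.0, 0.022, -0.001], [0.022, 1.0, 0.0], [0.001, 0.0, -1.0]]
ft_force: [-4.1, -0.4, -1.4]
grip_width: -0.0002
gripper_force: 2.1
time_s: 17.13
position: [0.5157, -0.114, 0.0244]
tool_rot: [[-1.0, 0.022, -0.006], [0.022, 1.0, 0.002], [0.006, 0.002, -1.0]]
ft_force: [-10.3, 2.2, 0.4]
grip_width: 0.0002
gripper_force: 5.5
t 17.13 tcp castle [-60. -99.] z 24.4 yaw 0.17 f [-10.3   2.2   0.4]
```

```bash
python3 -m jog '[{"linear":[-0.04,-0.01,-0.008],"roll":0},{"linear":[-0.05,-0.01,-0.006],"roll":0},{"linear":[-0.06,-0.01,-0.003],"roll":0},{"linear":[-0.06,-0.01,-0.003],"roll":0},{"linear":[-0.06,-0.01,-0.001],"roll":0}]' -1
python3 -m jog '[{"linear":[-0.06,-0.01,-0.002],"roll":0},{"linear":[-0.06,-0.01,-0.002],"roll":0},{"linear":[-0.06,-0.01,-0.001],"roll":0}]' -1
python3 -c "
from h import *
tcp();where()"
```

```text
time_s: 17.55
position: [0.5245, -0.1161, 0.0248]
tool_rot: [[-1.0, 0.022, -0.011], [0.022, 1.0, 0.003], [0.011, 0.003, -1.0]]
ft_force: [-16.1, -0.2, 2.8]
grip_width: -0.0003
gripper_force: 8.1
time_s: 17.8
position: [0.5316, -0.1176, 0.0248]
tool_rot: [[-1.0, 0.022, -0.011], [0.022, 1.0, 0.003], [0.011, 0.003, -1.0]]
ft_force: [-16.6, -1.2, 1.3]
grip_width: -0.0001
gripper_force: 8.2
t 17.8 tcp castle [ -44.  -102.2] z 24.8 yaw 0.18 f [-16.6  -1.2   1.3]
brick rel [-11.22  -0.48   1.07] rms 1.09 [79, 75, 13, 0]
near face at y 105.0 x= -35.7
near face at y -105.0 x= -31.8
lead x 9.0
lead x 13.5
```

```bash
python3 -m jog '[{"linear":[-0.06,0,-0.002],"roll":0},{"linear":[-0.06,0,-0.001],"roll":0},{"linear":[-0.03,0,0],"roll":0},{"linear":[0,0,0],"roll":0}]' -1
python3 -m jog '[{"linear":[0.35,0,0],"roll":0},{"linear":[0.15,0.6,0.03],"roll":0},{"linear":[0,0.95,0.03],"roll":0},{"linear":[0,0.95,0.03],"roll":0},{"linear":[0,0.95,0.03],"roll":0},{"linear":[0,0.95,0],"roll":0},{"linear":[0,0.8,0],"roll":0},{"linear":[0,0.1,0],"roll":0},{"linear":[0,0,0],"roll":0}]' -1
python3 -c "
from h import *
tcp();where()
im=optics.get_image('top')
cv2.imwrite('pics/c2.png',cv2.resize(im[100:235,190:380,::-1],None,fx=4,fy=4,interpolation=cv2.INTER_CUBIC))"
```

```text
time_s: 18.18
position: [0.538, -0.1184, 0.025]
tool_rot: [[-1.0, 0.022, -0.01], [0.022, 1.0, 0.002], [0.01, 0.001, -1.0]]
ft_force: [-14.8, -4.7, -0.0]
grip_width: -0.0001
gripper_force: 7.7
time_s: 18.93
position: [0.5266, 0.0955, 0.0216]
tool_rot: [[-1.0, 0.019, 0.001], [0.019, 1.0, 0.0], [-0.001, 0.0, -1.0]]
ft_force: [0.7, 0.1, 0.3]
grip_width: -0.0001
gripper_force: 0.0
t 18.93 tcp castle [-54.2 110.7] z 21.6 yaw 0.33 f [0.7 0.1 0.3]
brick rel [-10.79   0.75   3.13] rms 0.85 [56, 52, 0, 12]
near face at y 105.0 x= -39.0
near face at y -105.0 x= -27.6
lead x 5.1
lead x 18.2
```

View pics/c2.png

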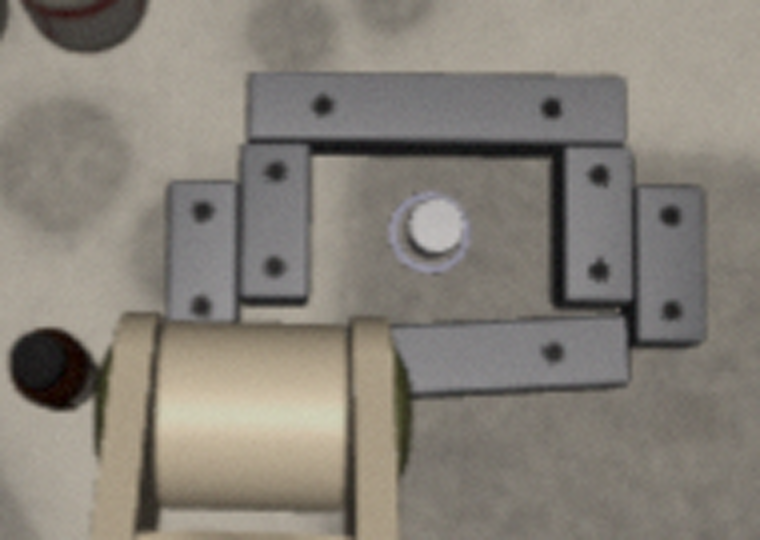

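The picture shows the brick's right end inside the doorway with about 4 mm gap to the right jamb (px 629 against 636 in the crop), and the pot untouched. Left swing next.

```bash
python3 -m jog '[{"linear":[-0.05,-0.1,0],"roll":0},{"linear":[-0.03,0,0],"roll":0},{"linear":[-0.03,0,-0.01],"roll":0},{"linear":[-0.03,0,-0.01],"roll":0},{"linear":[-0.03,0,-0.01],"roll":0},{"linear":[-0.03,0,-0.01],"roll":0}]' -1
python3 -m jog '[{"linear":[-0.03,0.01,-0.01],"roll":0},{"linear":[-0.03,0.01,-0.01],"roll":0}]'
python3 -c "
from h import *
tcp()"
```

```text
time_s: 19.53
position: [0.5316, 0.0885, 0.0221]
tool_rot: [[-1.0, 0.023, -0.008], [0.023, 1.0, -0.001], [0.008, -0.001, -1.0]]
ft_force: [-12.1, -6.5, -0.4]
grip_width: -0.0
gripper_force: 6.3
time_s: 19.7
position: [0.5333, 0.0891, 0.0224]
tool_rot: [[-1.0, 0.023, -0.01], [0.023, 1.0, -0.001], [0.01, -0.002, -1.0]]
ft_force: [-11.7, -6.0, -4.7]
grip_width: -0.0002
gripper_force: 5.7
t 19.7 tcp castle [-47.4 104.4] z 22.4 yaw 0.12 f [-11.7  -6.   -4.7]
```

```bash
python3 -m jog '[{"linear":[-0.05,-0.01,0],"roll":0},{"linear":[-0.05,-0.01,0],"roll":0},{"linear":[-0.05,0,0],"roll":0},{"linear":[-0.05,0,0],"roll":0}]' -1
python3 -m jog '[{"linear":[-0.05,0,0],"roll":0},{"linear":[-0.05,0,0],"roll":0},{"linear":[0,0,0],"roll":0}]' -1
python3 -c "
from h import *
tcp();where()"
```

```text
time_s: 20.03
position: [0.5398, 0.09, 0.0224]
tool_rot: [[-1.0, 0.023, -0.013], [0.023, 1.0, 0.002], [0.013, 0.001, -1.0]]
ft_force: [-17.1, 5.9, 2.9]
grip_width: -0.0003
gripper_force: 8.7
time_s: 20.28
position: [0.544, 0.0903, 0.0224]
tool_rot: [[-1.0, 0.023, -0.013], [0.023, 1.0, 0.002], [0.013, 0.002, -1.0]]
ft_force: [-16.4, 5.1, 2.5]
grip_width: -0.0004
gripper_force: 8.1
t 20.28 tcp castle [-36.7 105.9] z 22.4 yaw 0.13 f [-16.4   5.1   2.5]
brick rel [-6.37 -0.35 -2.01] rms 1.04 [50, 50, 0, 13]
near face at y 105.0 x= -25.2
near face at y -105.0 x= -32.6
lead x 20.3
lead x 11.9
```

```bash
python3 -m jog '[{"linear":[-0.04,0,0],"roll":0},{"linear":[-0.03,0,0],"roll":0},{"linear":[0,0,0],"roll":0}]' -1
python3 -m jog '[{"linear":[0.35,0,0],"roll":0},{"linear":[0.25,-0.6,0.03],"roll":0},{"linear":[0,-0.95,0],"roll":0},{"linear":[0,-0.95,0],"roll":0},{"linear":[0,-0.95,0],"roll":0},{"linear":[0,-0.95,0],"roll":0},{"linear":[0,-0.75,0],"roll":0},{"linear":[0,0,0],"roll":0}]' -1
python3 -c "
from h import *
tcp();where()"
```

```text
time_s: 20.58
position: [0.5465, 0.0904, 0.0224]
tool_rot: [[-1.0, 0.023, -0.013], [0.023, 1.0, 0.002], [0.013, 0.002, -1.0]]
ft_force: [-16.2, 6.5, 3.5]
grip_width: 0.0004
gripper_force: 8.7
time_s: 21.25
position: [0.5237, -0.122, 0.0229]
tool_rot: [[-1.0, 0.028, 0.002], [0.028, 1.0, -0.002], [-0.002, -0.002, -1.0]]
ft_force: [0.1, -1.0, 0.6]
grip_width: 0.0
gripper_force: 0.0
t 21.25 tcp castle [ -51.7 -106.8] z 22.9 yaw -0.18 f [ 0.1 -1.   0.6]
brick rel [-6.53  0.28 -2.38] rms 0.79 [83, 78, 13, 0]
near face at y 105.0 x= -24.7
near face at y -105.0 x= -33.4
lead x 20.9
lead x 11.0
```

```bash
python3 -m jog '[{"linear":[-0.08,0.04,0],"roll":0},{"linear":[-0.03,0,0],"roll":0},{"linear":[-0.03,0,-0.005],"roll":0},{"linear":[-0.03,0,-0.01],"roll":0},{"linear":[-0.03,0,-0.01],"roll":0},{"linear":[-0.03,0,-0.01],"roll":0},{"linear":[-0.03,-0.01,-0.01],"roll":0}]' -1
python3 -m jog '[{"linear":[-0.03,-0.01,-0.01],"roll":0},{"linear":[-0.04,-0.01,-0.008],"roll":0}]'
python3 -c "
from h import *
tcp()"
```

```text
time_s: 21.88
position: [0.5313, -0.114, 0.0237]
tool_rot: [[-1.0, 0.021, -0.006], [0.021, 1.0, 0.002], [0.007, 0.002, -1.0]]
ft_force: [-11.2, 2.9, 1.1]
grip_width: -0.0002
gripper_force: 5.7
time_s: 22.05
position: [0.532, -0.1141, 0.024]
tool_rot: [[-1.0, 0.021, -0.011], [0.021, 1.0, 0.004], [0.012, 0.004, -1.0]]
ft_force: [-16.7, 3.2, 2.4]
grip_width: 0.0002
gripper_force: 8.2
t 22.05 tcp castle [-43.7 -98.8] z 24.0 yaw 0.19 f [-16.7   3.2   2.4]
```

```bash
python3 -m jog '[{"linear":[-0.05,0,-0.003],"roll":0},{"linear":[-0.05,0,-0.003],"roll":0},{"linear":[-0.05,0,-0.002],"roll":0},{"linear":[-0.05,0,-0.002],"roll":0}]' -1
python3 -m jog '[{"linear":[-0.03,0,-0.001],"roll":0},{"linear":[-0.02,0,0],"roll":0},{"linear":[-0.02,0,0],"roll":0}]' -1
python3 -c "
from h import *
tcp();where()"
```

```text
time_s: 22.38
position: [0.5401, -0.1156, 0.0242]
tool_rot: [[-1.0, 0.021, -0.011], [0.021, 1.0, 0.002], [0.011, 0.002, -1.0]]
ft_force: [-16.3, -4.7, 0.6]
grip_width: -0.0004
gripper_force: 8.3
time_s: 22.63
position: [0.5428, -0.1159, 0.0243]
tool_rot: [[-1.0, 0.021, -0.011], [0.021, 1.0, 0.002], [0.012, 0.001, -1.0]]
ft_force: [-18.3, -5.9, 1.0]
grip_width: 0.0001
gripper_force: 8.8
t 22.63 tcp castle [ -32.8 -100.3] z 24.3 yaw 0.2 f [-18.3  -5.9   1. ]
brick rel [-2.1   0.17  1.81] rms 0.98 [75, 68, 13, 0]
near face at y 105.0 x= -27.9
near face at y -105.0 x= -21.3
lead x 16.6
lead x 24.2
```

```bash
python3 -m jog '[{"linear":[0.3,0,0],"roll":0},{"linear":[0.2,0.6,0.03],"roll":0},{"linear":[0,0.95,0.03],"roll":0},{"linear":[0,0.95,0.03],"roll":0},{"linear":[0,0.95,0.03],"roll":0},{"linear":[0,0.95,0],"roll":0},{"linear":[0,0.6,0],"roll":0},{"linear":[0,0.1,0],"roll":0},{"linear":[0,0,0],"roll":0}]' -1
python3 -c "
from h import *
tcp();where()"
```

```text
time_s: 23.43
position: [0.5318, 0.0894, 0.0209]
tool_rot: [[-1.0, 0.019, 0.001], [0.019, 1.0, -0.0], [-0.001, -0.0, -1.0]]
ft_force: [1.0, -0.3, -0.2]
grip_width: 0.0001
gripper_force: 0.0
t 23.43 tcp castle [-49.  104.7] z 20.9 yaw 0.31 f [ 1.  -0.3 -0.2]
brick rel [-2.69  0.88  0.61] rms 0.88 [52, 49, 0, 13]
near face at y 105.0 x= -26.3
near face at y -105.0 x= -24.1
lead x 18.5
lead x 21.1
```

```bash
python3 -m jog '[{"linear":[-0.1,0,0],"roll":0},{"linear":[-0.08,0,0],"roll":0},{"linear":[-0.03,0,0],"roll":0},{"linear":[-0.03,0,-0.01],"roll":0},{"linear":[-0.03,0,-0.01],"roll":0},{"linear":[-0.03,0,-0.01],"roll":0},{"linear":[-0.03,0,-0.01],"roll":0}]' -1
python3 -m jog '[{"linear":[-0.03,0.01,-0.01],"roll":0},{"linear":[-0.03,0.01,-0.01],"roll":0}]'
python3 -c "
from h import *
tcp()"
```

```text
time_s: 24.07
position: [0.5416, 0.0867, 0.0213]
tool_rot: [[-1.0, 0.023, -0.009], [0.023, 1.0, -0.001], [0.009, -0.001, -1.0]]
ft_force: [-14.2, -5.7, 0.5]
grip_width: -0.0002
gripper_force: 6.8
time_s: 24.23
position: [0.5434, 0.0874, 0.0216]
tool_rot: [[-1.0, 0.023, -0.011], [0.023, 1.0, -0.001], [0.011, -0.001, -1.0]]
ft_force: [-11.4, -4.9, -4.3]
grip_width: 0.0004
gripper_force: 5.7
t 24.23 tcp castle [-37.3 103. ] z 21.6 yaw 0.12 f [-11.4  -4.9  -4.3]
```

```bash
python3 -m jog '[{"linear":[-0.04,0,0],"roll":0},{"linear":[-0.04,0,0],"roll":0},{"linear":[-0.03,0,0],"roll":0},{"linear":[-0.02,0,0],"roll":0}]' -1
python3 -m jog '[{"linear":[-0.02,0,0],"roll":0},{"linear":[-0.02,0,0],"roll":0}]'
python3 -c "
from h import *
tcp();where()"
```

```text
time_s: 24.57
position: [0.5476, 0.0883, 0.0216]
tool_rot: [[-1.0, 0.023, -0.013], [0.023, 1.0, 0.001], [0.013, 0.0, -1.0]]
ft_force: [-15.8, -0.7, 0.4]
grip_width: -0.0002
gripper_force: 8.1
time_s: 24.73
position: [0.549, 0.0885, 0.0216]
tool_rot: [[-1.0, 0.023, -0.013], [0.023, 1.0, 0.001], [0.013, 0.001, -1.0]]
ft_force: [-16.8, 1.8, 2.0]
grip_width: 0.0004
gripper_force: 8.5
t 24.73 tcp castle [-31.8 104.3] z 21.6 yaw 0.13 f [-16.8   1.8   2. ]
brick rel [-0.16  0.74 -1.97] rms 1.14 [48, 47, 0, 13]
near face at y 105.0 x= -19.1
near face at y -105.0 x= -26.3
lead x 26.4
lead x 18.2
```

```bash
python3 -m jog '[{"linear":[-0.02,0,0],"roll":0},{"linear":[-0.02,0,0],"roll":0}]'
python3 -m jog '[{"linear":[-0.02,0,0],"roll":0}]'
```

```text
time_s: 24.95
position: [0.5503, 0.0887, 0.0216]
tool_rot: [[-1.0, 0.023, -0.014], [0.023, 1.0, 0.001], [0.014, 0.001, -1.0]]
ft_force: [-16.4, 1.7, 3.2]
grip_width: 0.0001
gripper_force: 8.9
time_s: 25.03
position: [0.5504, 0.0887, 0.0215]
tool_rot: [[-1.0, 0.022, -0.016], [0.022, 1.0, 0.001], [0.016, 0.001, -1.0]]
ft_force: [-21.7, 0.8, 5.5]
grip_width: -0.0003
gripper_force: 11.5
```

Left end is on its stop (force rises with no motion at TCP x ≈ -30.3). Now the right end.

```bash
python3 -m jog '[{"linear":[0.35,0,0],"roll":0},{"linear":[0.2,-0.6,0.03],"roll":0},{"linear":[0,-0.95,0],"roll":0},{"linear":[0,-0.95,0],"roll":0},{"linear":[0,-0.95,0],"roll":0},{"linear":[0,-0.95,0],"roll":0},{"linear":[0,-0.7,0],"roll":0},{"linear":[0,0,0],"roll":0}]' -1
python3 -c "
from h import *
tcp();where()"
```

```text
time_s: 25.7
position: [0.5305, -0.1207, 0.0222]
tool_rot: [[-1.0, 0.028, 0.002], [0.028, 1.0, -0.002], [-0.002, -0.002, -1.0]]
ft_force: [0.4, -0.3, -0.0]
grip_width: -0.0003
gripper_force: 0.0
t 25.7 tcp castle [ -45.  -105.3] z 22.2 yaw -0.17 f [ 0.4 -0.3 -0. ]
brick rel [-1.02  1.65 -1.71] rms 1.02 [82, 78, 13, 0]
near face at y 105.0 x= -20.4
near face at y -105.0 x= -26.7
lead x 25.0
lead x 17.9
```

```bash
python3 -m jog '[{"linear":[-0.08,0.04,0],"roll":0},{"linear":[-0.03,0,0],"roll":0},{"linear":[-0.03,0,-0.005],"roll":0},{"linear":[-0.03,0,-0.01],"roll":0},{"linear":[-0.03,0,-0.01],"roll":0},{"linear":[-0.03,0,-0.01],"roll":0},{"linear":[-0.03,-0.01,-0.01],"roll":0}]' -1
python3 -m jog '[{"linear":[-0.03,-0.01,-0.01],"roll":0},{"linear":[-0.03,-0.01,-0.008],"roll":0}]'
python3 -c "
from h import *
tcp()"
```

```text
time_s: 26.33
position: [0.5385, -0.1131, 0.0232]
tool_rot: [[-1.0, 0.022, -0.005], [0.022, 1.0, 0.002], [0.005, 0.002, -1.0]]
ft_force: [-8.3, 3.1, -0.1]
grip_width: 0.0001
gripper_force: 5.0
time_s: 26.5
position: [0.5389, -0.1132, 0.0234]
tool_rot: [[-1.0, 0.022, -0.01], [0.022, 1.0, 0.004], [0.01, 0.004, -1.0]]
ft_force: [-17.3, 5.3, 4.3]
grip_width: -0.0002
gripper_force: 8.6
t 26.5 tcp castle [-36.8 -97.6] z 23.4 yaw 0.18 f [-17.3   5.3   4.3]
```

```bash
python3 -m jog '[{"linear":[-0.02,0,-0.01],"roll":0},{"linear":[-0.03,0,-0.004],"roll":0},{"linear":[-0.03,0,-0.002],"roll":0}]'
python3 -m jog '[{"linear":[-0.03,0,-0.002],"roll":0},{"linear":[-0.02,0,-0.001],"roll":0}]'
python3 -c "
from h import *
tcp();where()"
```

```text
time_s: 26.75
position: [0.5416, -0.1137, 0.0237]
tool_rot: [[-1.0, 0.022, -0.011], [0.021, 1.0, 0.003], [0.012, 0.003, -1.0]]
ft_force: [-15.2, 0.0, -0.4]
grip_width: 0.0004
gripper_force: 7.7
time_s: 26.92
position: [0.5437, -0.1142, 0.0238]
tool_rot: [[-1.0, 0.022, -0.011], [0.021, 1.0, 0.003], [0.011, 0.003, -1.0]]
ft_force: [-16.0, -2.0, -0.5]
grip_width: 0.0001
gripper_force: 7.8
t 26.92 tcp castle [-32.  -98.5] z 23.8 yaw 0.19 f [-16.   -2.   -0.5]
brick rel [ 1.29 -0.07  0.46] rms 0.8 [74, 64, 13, 0]
near face at y 105.0 x= -22.1
near face at y -105.0 x= -20.4
lead x 22.8
lead x 24.8
```

Close. A few more tiny steps to feel the right stop.

```bash
python3 -m jog '[{"linear":[-0.02,0,-0.001],"roll":0},{"linear":[-0.02,0,-0.001],"roll":0}]'
python3 -m jog '[{"linear":[-0.02,0,-0.001],"roll":0}]'
```

```text
time_s: 27.13
position: [0.5441, -0.1142, 0.0237]
tool_rot: [[-1.0, 0.021, -0.014], [0.021, 1.0, 0.003], [0.014, 0.003, -1.0]]
ft_force: [-24.5, -2.5, 3.8]
grip_width: -0.0001
gripper_force: 11.7
time_s: 27.22
position: [0.5442, -0.1142, 0.0237]
tool_rot: [[-1.0, 0.021, -0.016], [0.021, 1.0, 0.003], [0.016, 0.003, -1.0]]
ft_force: [-27.3, -2.9, 6.1]
grip_width: 0.0002
gripper_force: 13.6
```

```bash
python3 -m jog '[{"linear":[0.3,0,0],"roll":0},{"linear":[0.15,0.6,0.03],"roll":0},{"linear":[0,0.95,0.03],"roll":0},{"linear":[0,0.95,0.03],"roll":0},{"linear":[0,0.95,0.02],"roll":0},{"linear":[0,0.95,0],"roll":0},{"linear":[0,0.6,0],"roll":0},{"linear":[0,0.1,0],"roll":0},{"linear":[0,0,0],"roll":0}]' -1
python3 -m jog '[{"linear":[-0.08,0,0],"roll":0},{"linear":[-0.08,0,0],"roll":0},{"linear":[-0.03,0,0],"roll":0},{"linear":[-0.03,0,-0.008],"roll":0},{"linear":[-0.03,0,-0.01],"roll":0}]' -1
python3 -c "
from h import *
tcp();where()"
```

```text
time_s: 27.97
position: [0.537, 0.0904, 0.0211]
tool_rot: [[-1.0, 0.02, 0.0], [0.02, 1.0, -0.0], [-0.0, -0.0, -1.0]]
ft_force: [-0.3, 0.6, -0.3]
grip_width: 0.0001
gripper_force: 0.0
time_s: 28.38
position: [0.5472, 0.088, 0.0217]
tool_rot: [[-1.0, 0.024, -0.0], [0.024, 1.0, -0.0], [0.0, -0.0, -1.0]]
ft_force: [0.0, -0.6, 0.7]
grip_width: -0.0001
gripper_force: 0.0
t 28.38 tcp castle [-33.5 103.7] z 21.7 yaw 0.06 f [ 0.  -0.6  0.7]
brick rel [0.18 0.54 0.06] rms 0.74 [49, 47, 0, 13]
near face at y 105.0 x= -22.4
near face at y -105.0 x= -22.2
lead x 22.6
lead x 22.8
```

```bash
python3 -m jog '[{"linear":[-0.03,0,-0.01],"roll":0},{"linear":[-0.03,0,-0.01],"roll":0},{"linear":[-0.03,0,-0.01],"roll":0},{"linear":[-0.03,0,-0.01],"roll":0}]' -1
python3 -m jog '[{"linear":[-0.03,0,-0.008],"roll":0},{"linear":[-0.02,0,-0.004],"roll":0}]'
python3 -c "
from h import *
tcp()"
```

```text
time_s: 28.77
position: [0.5481, 0.0884, 0.0223]
tool_rot: [[-1.0, 0.022, -0.01], [0.022, 1.0, -0.001], [0.01, -0.001, -1.0]]
ft_force: [-14.8, -3.0, 1.7]
grip_width: -0.0
gripper_force: 7.4
time_s: 28.93
position: [0.549, 0.0885, 0.0225]
tool_rot: [[-1.0, 0.022, -0.012], [0.022, 1.0, -0.0], [0.012, -0.001, -1.0]]
ft_force: [-15.6, -2.3, 1.7]
grip_width: 0.0
gripper_force: 7.8
t 28.93 tcp castle [-31.7 104.3] z 22.5 yaw 0.16 f [-15.6  -2.3   1.7]
```

```bash
python3 -m jog '[{"linear":[-0.02,0,-0.002],"roll":0},{"linear":[-0.01,0,-0.001],"roll":0},{"linear":[0,0,0],"roll":0}]'
python3 -m jog '[{"linear":[0.4,0,0],"roll":0},{"linear":[0.9,0,0],"roll":0},{"linear":[0.9,0,-0.4],"roll":0},{"linear":[0.7,0,-0.7],"roll":0},{"linear":[0.7,0,-0.7],"roll":0},{"linear":[0,0.5,-0.7],"roll":0},{"linear":[0,0.9,0],"roll":0},{"linear":[0,0.9,0],"roll":0},{"linear":[0,0.9,0],"roll":0},{"linear":[0,0.9,0],"roll":0},{"linear":[0,0.5,0],"roll":0},{"linear":[0,0,0],"roll":0}]'
python3 -c "
from h import *
tcp();where()
im=optics.get_image('top')
cv2.imwrite('pics/c3.png',cv2.resize(im[100:235,190:380,::-1],None,fx=4,fy=4,interpolation=cv2.INTER_CUBIC))"
```

```text
time_s: 29.18
position: [0.5501, 0.0888, 0.0225]
tool_rot: [[-1.0, 0.022, -0.013], [0.022, 1.0, 0.0], [0.013, -0.0, -1.0]]
ft_force: [-15.6, -1.4, 1.2]
grip_width: -0.0
gripper_force: 7.8
time_s: 30.18
position: [0.415, 0.2791, 0.1241]
tool_rot: [[-1.0, 0.019, 0.001], [0.019, 1.0, 0.001], [-0.001, 0.001, -1.0]]
ft_force: [-0.8, -0.4, 0.2]
grip_width: 0.0
gripper_force: 0.0
t 30.18 tcp castle [-170.4  291.5] z 124.1 yaw 0.35 f [-0.8 -0.4  0.2]
brick rel [ 0.83  1.12 -0.62] rms 1.17 [88, 89, 12, 13]
near face at y 105.0 x= -20.6
near face at y -105.0 x= -22.8
lead x 24.6
lead x 22.0
```

View pics/c3.png

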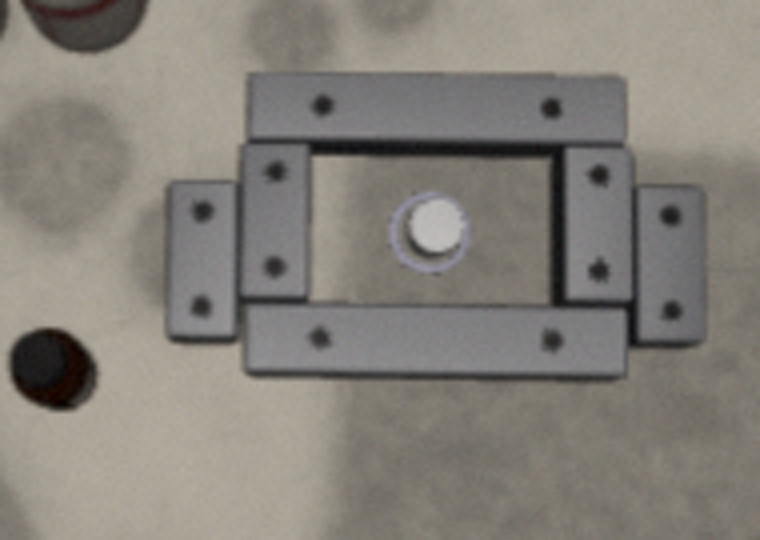

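The picture shows the brick seated in the doorway against both stops, at crop (245..628, 305..378). The pot is in its ring at (437,225), the bottle is undisturbed and the arm is clear. By touch and sight it is within about 1.5 mm of home and 0.6° of square, so I'm handing in.

```bash
python3 -c "
from rig import env
print(env.close_job())"
```

```text
the job is handed in; nothing more can be done
None
```

The job is handed in with the brick seated in the doorway, about 1.5 mm from home and 0.6° off square, and the pot and bottle undisturbed; the hand-in gave no verdict, and the push on the brick may have briefly passed the 30 N limit in the first swing (wrist force about 32 N, downward load included).

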